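# Wedge a battery pack up off its nest tray

### The arm

A 6-joint arm with a two-finger parallel gripper is mounted at the origin on the work surface. World frame = base frame: x ahead of the robot, y to its left, z up, the work surface at z = 0. Lengths are in mm, angles in rad, forces in N, time in s.
With the tool pointing down it reaches from about 300 to 875 mm from the base axis. Payload 6.4 kg.
Tool frame: the origin (TCP) lies at the very end of the fingers, on their centre line; the grasp point (between the pads) lies 19 mm behind it; z points along the fingers, y is the line along which they close (so a half turn about z gives the same grasp; the last joint's range is limited). The gripper opens to 85 mm and grips with 20 to 120 N. Pads are 22 mm wide; open, the fingers measure 114 mm over their backs; the gripper's body (76 mm by 85 mm) begins 54 mm behind the grasp point. The pads swing forward as they close: fully open they stand 13 mm farther back than shut.
Start: joints at [1.058, 0.181, 1.607, -0, 1.354, -0.206], TCP at [173.644, 548.169, 231.288] pointing down, gripper open.
Joint ranges: [-2.99, 2.99], [-0.89, 2.07], [0.3, 2.58], [-1.14, 4.28], [0, 2.63], [-3.12, 3.12]. Speed limits (rad/s): [2.57, 2.57, 3.01, 3.14, 3.14, 3.14].

### API

Orientations are given as a rotation vector (axis times angle).
In Python, from workcell import env gives the robot as it stands.
- The arm moves only by the tool apply_moves, never from a script. Its argument "commands" is one flat list of numbers, 7 for each row, row after row: the opening, from -1 (shut) to 1 (fully open), then the shift along the tool's x, y, z scaled (see below), then the turn, a rotation vector about the tool's x, y, z scaled (see below). A call has exactly 5 rows; each row is the pose to reach, as a shift and turn from the pose commanded when the call began, along the tool's axes at that moment, turning the shorter way round; what a row does not reach only later rows make up. The controller multiplies each number of a shift by 0.6 m and each number of a turn by 360 degrees. A row lasts 1/8 s, in which the tool goes at most 62.5 mm and 10.7 degrees, less where a joint would pass 70% of its speed; a pose out of reach is approached as far as the arm can. A call with a number of a shift or a turn outside -1 to 1 is refused whole. A call with a gripper value outside its range is refused whole. The fingers move at their own pace and stop on an object; "force" is the grip in N (left out, the last holds). Time passes only in rows, so rows that repeat a pose let the fingers close, or fill a call up. It gives the time, the measured TCP pose, the force, the opening and the grip force at its end, in the units of the state.
- env.observe(): the state, without advancing time (a new reading comes with each control period).
- env.snapshot(name): name is "scene" or "top"; returns the picture (480x640x3 uint8, blue, green, red); there is no depth.
- env.camera_info(name): a dict with "K" (3x3 intrinsics, pixels), "R" (3x3) and "t" (3): a world point X has camera coordinates R X + t. Camera axes: x right, y down, z forward; pixel columns grow to the right and rows downward; lengths in mm; the calibration is good to about 2 mm. A picture is of the moment at which its call begins. camera_info takes no time and is no camera call.
- env.hand_in(): hands the job in; it is judged then, once.
The state is a dict: "t": time; "joint_pos": joint angles; "dq": joint speeds; "effort": joint torques, N m; "tcp_pos": TCP position; "tool_rot": TCP orientation; "wrist_force": force on the tool from outside, world axes, zero at the start; "ft_torque": the same for the moment, N m; "finger_gap": finger opening in mm; "gripper_force": force on a finger pad.
Only numpy, scipy, OpenCV 4.12 (cv2) and the standard library are available. Lean on these libraries where they do the work, as an engineer would, in place of code of your own. Each camera call takes 0.05 s, during which the arm holds its last target. There are 200 camera calls.

### The job

The tray of the welding nest has been left pulled out with a finished battery pack standing on it. Push the tray fully home until the catch seats it, then take hold of the white wedge and push it, lying flat on the tray floor, under the pack from the front until the pack's front edge just lifts off the floor, by about 3 mm, so that a colleague can slip the insulating card under it. Lift the pack with the wedge alone, never touching it with the gripper, leave the other things on the bench where they are, and finish still gripping the wedge in place under the raised pack: do not let go.

Things in the scene. Friction and masses are not known exactly. Their poses are not given: they have to be found in the camera images.
- fixture: The welding nest's fixed base: a 190 x 190 x 10 mm aluminium plate on the bench with two slide rails, bolted down. Origin: centre of its underside. x points along the slide, the way the tray is pushed home (away from the robot), y left, z up. The spring catch's housing, 40 mm high, stands on it at x = -75 to -49 mm, y = 79 to 95 mm.
- tray_home (a point): Fixed point of the nest: where tray_front lies when the tray is fully home against its stop; (-0.110, 0, 0.028) m in the fixture's frame. The tray starts 40 to 75 mm short of it, towards the robot, and slides only along the fixture's x, with about 1 N of friction. Over the last 14 mm a spring plunger rides over a stud on the tray's side: about 5 N more push, then, from about 5 mm short, it draws the tray home and holds it.
- tray_front (a point): Middle of the tray's front edge on the top face of its floor, 28 mm above the bench; axes as the fixture's.  The aluminium tray is 175 mm long (x), 124 mm wide, its floor bare and flat up to the pack, about 101 mm in. A flat front panel, full width, hangs 24 mm down from this edge: push the tray here.
- tray_nest (a point): Point on the tray floor in the middle of the pack's place, 135 mm behind tray_front; axes as the fixture's. Round it are low fences: left and right (12 mm high, inner faces 44 mm away, from 25 mm in front to 29 mm behind this point) and rear (14 mm high, face 31 mm behind).
- pack: The battery pack: 12 lilac cells standing 3 x 4 in black holders, 62 (x) x 82 (y) x 74 mm high, about 0.62 kg, loose. Origin: centre of its underside; x to its rear. It stands on two runners 5 mm high, 8 mm wide along its left and right sides; between them its flat underside is 5 mm above the tray floor (open tunnel 66 mm wide). 1 to 4 mm from the rear fence, it slides back against it when pushed.
- pack_front (a point): Middle of the pack's front edge at the level of the runners' feet, 31 mm in front of the pack's origin; axes as the pack's. Its height above tray_front is 0 with the pack standing on the tray floor and is the lift of the front edge; the pack then pivots on its rear edge.
- wedge: The wedge: white plastic, about 70 g, 130 mm long (x), 30 mm wide, flat underside, lying on the bench. Origin: centre of its underside, 65 mm from each end; x towards the thin tip. From the tip its top rises evenly, 1 in 6, from 2 mm to 17 mm at 90 mm from the tip; the last 40 mm (x = -65 to -25 mm) are a grip block 30 mm wide and 30 mm high, to be gripped across its width.
- wedge_tip (a point): Middle of the wedge's thin edge, on its underside, 65 mm ahead (+x) of the wedge's origin; axes as the wedge's. The wedge first bears on the pack with the tip about 18 mm under the pack's front; every 6 mm further lifts the front edge by 1 mm, less what the pack slides back to the fence. Pushing takes 3 to 10 N.
- spacer_bar: Bystander: a straight bar of the same white plastic and length as the wedge, 130 x 30 mm, but 15 mm high all along and without taper or grip block. Origin: centre of underside, x along it. It or the wedge lies left of the nest, the other right.
- spare_pack: Bystander: a block of 3 x 3 upright lilac cells, taped, 56 x 56 x 65 mm. Origin: centre of underside.
- cell_holder: Bystander: an empty orange cell holder, 100 x 29 x 50 mm. Origin: centre of underside, x along it.
- cutters: Bystander: side cutters with blue handles, 175 x 75 x 12 mm, lying flat. Origin: near the middle, on the bench; x towards the jaws.
- tape_roll: Bystander: a roll of amber tape lying flat, 84 mm across, 20 mm high. Origin: centre of underside.
- strip_spool: Bystander: a spool of nickel strip lying flat, 90 mm across, 14 mm high. Origin: centre of underside.
- loose_cell: Bystander: a single lilac cell standing on end, 18 mm across, 65 mm high. Origin: centre of underside.
Mind the look-alikes: they are no part of the job. What is shaped like the wedge but blue or green is not meant.

How it is judged (in metres and radians):
On the way, in this order (a step that is already met when the one before it is completed fails the run):
1. the tray is pushed home and seated by its catch, the pack still standing on the tray floor (x of tray_front in the frame of tray_home above -0.0025 m and z of pack_front in the frame of tray_front below 0.001 m), for 0.2 s.
2. the wedge, under the pack, has lifted the pack's front edge just off the tray floor (z of pack_front in the frame of tray_front between 0.0015 and 0.0055 m and contact force between wedge and pack above 0.5 N and x of wedge_tip in the frame of pack_front above 0.01 m), for 0.2 s.
At the end, for the whole second after the job is handed in: Tray within 2.5 mm of home; wedge flat on its floor, tip over 10 mm under the pack, bearing it (over 0.5 N); pack still at the rear of the tray, at rest, front edge 1.5 to 5.5 mm up; fingers grip the wedge (over 2 N); robot not touching the pack (all of step 2 and x of tray_front in the frame of tray_home above -0.0025 m and x of pack_front in the frame of tray_front above 0.095 m and angle between wedge's own z axis and vertical below 0.08 rad and z of wedge in the frame of tray_front below 0.004 m and contact force between the fingers and wedge above 2 N and contact force between each of the fingers, the arm and pack below 0.3 N and linear speed of each of pack, wedge below 0.02 m/s); the arm keeps its last pose, push and grip.
It fails at once if the robot pushes or lifts the pack itself (contact force between any of the fingers, the arm and pack above 2 N).
It fails at once if the pack is levered far more than just off the floor (front edge over 12 mm up) (z of pack_front in the frame of tray_front above 0.012 m).
It fails at once if another thing on the bench is moved by more than 25 mm (distance of any of spacer_bar, spare_pack, cell_holder, cutters, tape_roll, strip_spool, loose_cell from where it was at the start of the episode above 0.025 m).
It also fails if it takes over 59 s, if anything falls off the work surface, if the arm or the gripper's body presses on something with over 40 N, if the wrist force passes 120 N, or if a joint passes its speed limit or range.

## Working session

There is one attempt and no reset: what is moved stays moved. The work goes in short steps, Python scripts to look and compute and a tool call to move; the robot and the scene stay as the last step left them, time stands still between calls to the robot, and variables do not carry over. Pictures are saved under pics/ and viewed, at most 10 in all, crops included, and the job is handed in when it is done.

Besides the shell and the picture viewer there is one more tool, called after "Request:" as name(argument=value, ...), one argument or row to a line, values as JSON. apply_moves: Moves the arm, as the interface text tells. Shifts and turns lie within -1 to 1; 1 stands for 0.6 m of shift or 360 degrees of turn. Its arguments: {"type":"object","properties":{"commands":{"type":"array","items":{"type":"number","minimum":-1,"maximum":1}},"force":{"type":"number"}},"required":["commands"]}

```bash
mkdir -p pics; ls; python3 - <<'E'
from workcell import env
import cv2
print(env.observe())
for n in("scene","top"):
    cv2.imwrite(f"pics/{n}0.png",env.snapshot(n)); print(n,env.camera_info(n))
E
```

```text
pics
{'t': 0.0, 'joint_pos': array([ 1.05767238e+00,  1.81563224e-01,  1.60802783e+00,  2.47850012e-05,
        1.35381404e+00, -2.06289338e-01]), 'dq': array([ 6.68676048e-05, -1.01074873e-03, -1.60089945e-03, -2.93038705e-04,
        8.43226220e-04, -7.28055520e-04]), 'effort': array([ 9.75542862e-04, -4.44858885e+01, -3.51342416e+01, -6.05527498e-05,
        8.91164644e-03, -1.69220652e-05]), 'tcp_pos': array([173.35998928, 547.64898166, 230.36211453]), 'tool_rot': array([-4.79993391e-01, -3.10403823e+00,  2.65082748e-03]), 'wrist_force': array([ 0.55806082,  0.60438717, -0.19792994]), 'ft_torque': array([-0.00691647,  0.0345735 ,  0.05304762]), 'gripper_force': 0.0, 'finger_gap': 85.48624731577019}
scene {'K': array([[487.53205341,   0.        , 322.01065621],
       [  0.        , 487.53205341, 242.98751913],
       [  0.        ,   0.        ,   1.        ]]), 'R': array([[-0.65245071,  0.75762236, -0.01778858],
       [ 0.40998339,  0.33313437, -0.84907898],
       [-0.63735523, -0.56127521, -0.52796634]]), 't': array([ 269.77748139, -166.88382121, 1573.31124304])}
top {'K': array([[445.44260264,   0.        , 323.60489235],
       [  0.        , 445.44260264, 243.71237024],
       [  0.        ,   0.        ,   1.        ]]), 'R': array([[-0.00329446, -0.99994217,  0.01023751],
       [-0.99419532,  0.00217423, -0.10756829],
       [ 0.10753981, -0.01053246, -0.99414499]]), 't': array([  77.57646203,  516.35630887, 1240.86621647])}
```

View pics/top0.png

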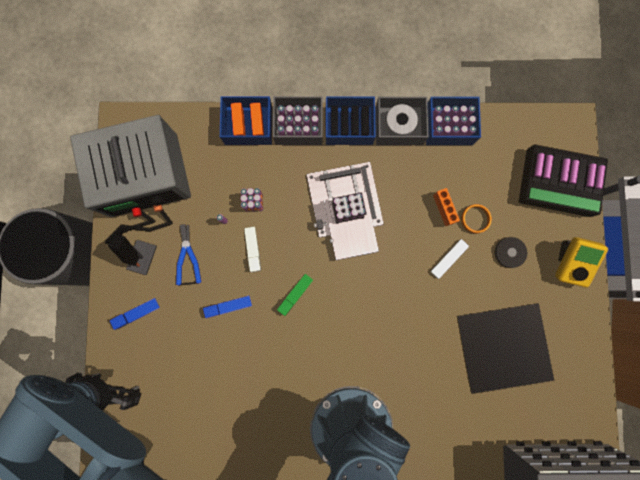

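View pics/scene0.png

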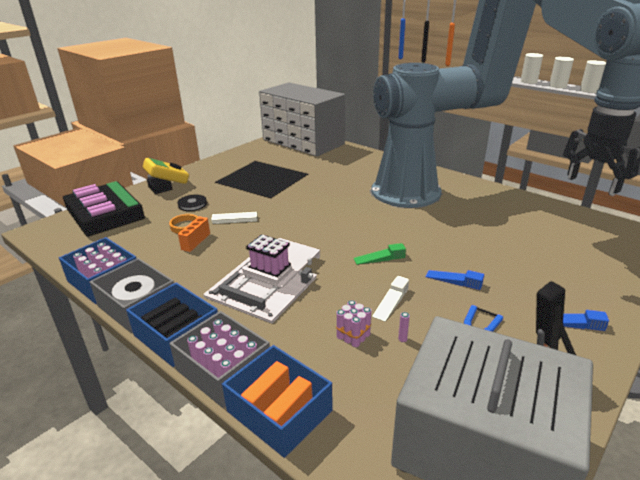

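The top view shows the nest at about (345,210), with the tray pulled towards the robot (front edge about y=255). The white wedge is at (252,250), grip block on the robot side. The plain spacer bar is at (450,258). I'll enlarge both.

```bash
python3 - <<'E'
import cv2
im=cv2.imread("pics/top0.png")
cv2.imwrite("pics/crop1.png",cv2.resize(im[150:280,230:400],None,fx=4.6,fy=4.6,interpolation=cv2.INTER_CUBIC))
im=cv2.imread("pics/scene0.png")
cv2.imwrite("pics/crop2.png",cv2.resize(im[220:340,200:420],None,fx=3.6,fy=3.6,interpolation=cv2.INTER_CUBIC)[:600,:800])
E
```

```text
(no output)
```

View pics/crop1.png

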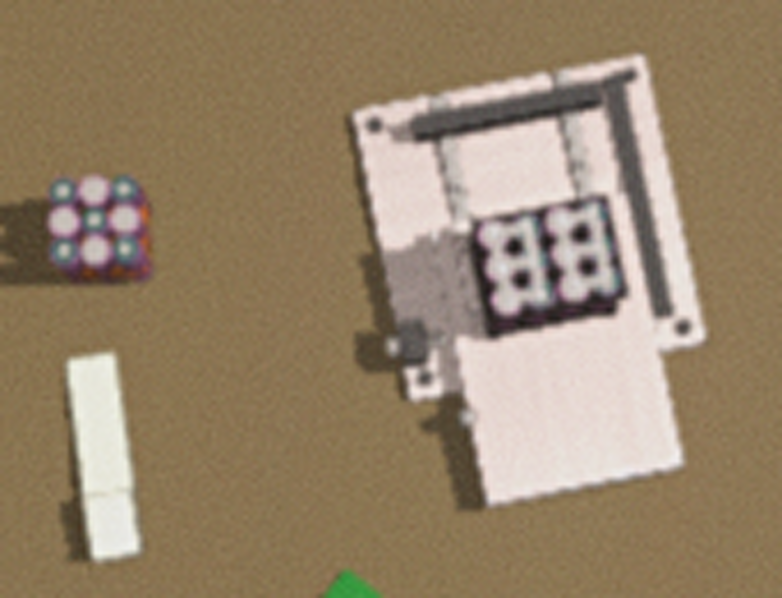

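View pics/crop2.png

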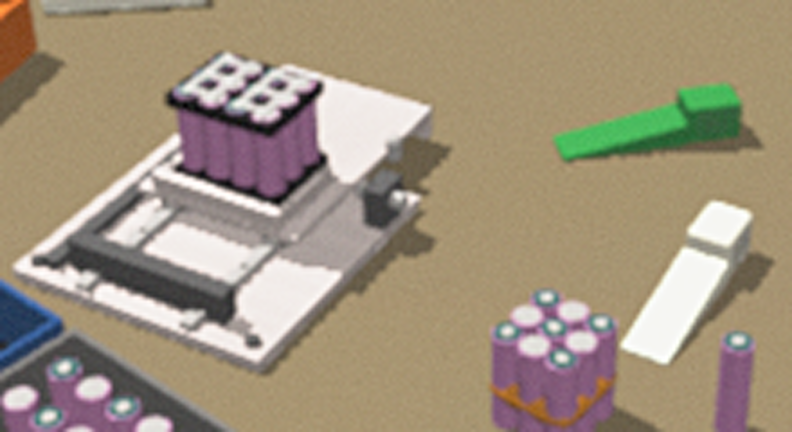

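Top crop, in crop pixels:
- **Base plate corners:** (352,113), (645,55), (703,343), (408,400).
- **Tray front corners:** (488,506), (684,466).
- **Wedge tip corners:** (68,360), (116,353).
- **Grip block top:** (84,497), (132,488), (140,552), (93,560).

The scene view confirms the tapered piece with the block.

```bash
cat > h.py <<'E'
from workcell import env
import numpy as np
from scipy.spatial.transform import Rotation as Rn
def ray(n,uv,z):
    c=env.camera_info(n);d=c["R"].T@np.linalg.solve(c["K"],[*uv,1]);o=-c["R"].T@c["t"]
    return o+d*(z-o[2])/d[2]
def proj(n,X):
    c=env.camera_info(n);p=c["K"]@(c["R"]@np.array(X)+c["t"]);return p[:2]/p[2]
def fit(local,world):  # planar rigid fit -> x,y,yaw
    l=np.array(local,float);w=np.array(world)[:,:2];lc,wc=l.mean(0),w.mean(0);a=l-lc;b=w-wc
    th=np.arctan2((a[:,0]*b[:,1]-a[:,1]*b[:,0]).sum(),(a*b).sum())
    R=np.array([[np.cos(th),-np.sin(th)],[np.sin(th),np.cos(th)]]);o=wc-R@lc
    return o,np.degrees(th),np.linalg.norm(l@R.T+o-w,axis=1)
def cmd(pos,yaw,cur=None):
    """scaled shift/turn from the current commanded pose (default measured) to a tool-down pose;
    yaw = world direction (deg) of tool x"""
    s=env.observe();p0,R0=(s["tcp_pos"],Rn.from_rotvec(s["tool_rot"])) if cur is None else (np.array(cur[0]),down(cur[1]))
    return np.round(np.r_[R0.inv().apply(np.array(pos)-p0)/600,(R0.inv()*down(yaw)).as_rotvec()/(2*np.pi)],4)
def down(yaw): return Rn.from_euler("z",yaw,degrees=True)*Rn.from_euler("x",180,degrees=True)
E
python3 - <<'E'
from h import *
c=lambda p:((p[0]+.5)/4.6-.5+230,(p[1]+.5)/4.6-.5+150)
T=lambda ps,zs:[ray("top",c(p),z) for p,z in zip(ps,zs)]
P=T([(352,113),(645,55),(703,343),(408,400)],[10]*4)
print("fix",fit([(95,95),(95,-95),(-95,-95),(-95,95)],P))
t=T([(488,506),(684,466)],[28]*2);print("tray",t,sum(t)/2)
W=T([(68,360),(116,353),(84,497),(132,488),(140,552),(93,560)],[2,2,30,30,30,30])
print("wedge",fit([(65,15),(65,-15),(-25,15),(-25,-15),(-65,-15),(-65,15)],W))
s=env.observe();R0=Rn.from_rotvec(s["tool_rot"]).as_matrix();print(R0.round(3))
E
```

```text
fix (array([650.02469712,  15.40117099]), np.float64(10.872467952881172), array([1.53771953, 1.28345612, 0.8845084 , 0.65113138]))
tray [array([471.08926943,  42.02489388,  28.        ]), array([495.56450924, -79.37868459,  28.        ])] [483.32688933 -18.67689535  28.        ]
wedge (array([504.58746784, 280.3527818 ]), np.float64(9.498503575570261), array([0.44148896, 0.59333223, 0.67312385, 0.4288164 , 0.87757399,
       0.42159783]))
[[-0.953  0.302 -0.001]
 [ 0.302  0.953 -0.001]
 [ 0.    -0.002 -1.   ]]
```

```bash
python3 - <<'E'
from h import *
print(cmd((440,-27,120),191),env.observe()["finger_gap"])
E
```

```text
[-7.129e-01 -7.787e-01  1.851e-01 -2.000e-04 -1.000e-04 -7.940e-02] 85.46619484859683
```

Request:
apply_moves(
  commands=[-1,-0.713,-0.779,0.1,0,0,-0.0794,-1,-0.713,-0.779,0.1,0,0,-0.0794,-1,-0.713,-0.779,0.1,0,0,-0.0794,-1,-0.713,-0.779,0.1,0,0,-0.0794,-1,-0.713,-0.779,0.1,0,0,-0.0794],
  force=60,
)

```text
t: 0.72
tcp_pos: [302.2, 270.5, 202.3]
tool_rot: [-0.302, 3.127, -0.0]
wrist_force: [0.9, 0.8, 0.3]
finger_gap: -0.3
gripper_force: 0.0
```

```bash
python3 - <<'E'
from h import *
print(cmd((440,-27,80),191),env.observe()["tcp_pos"],env.observe()["t"])
E
```

```text
[-1.303e-01 -5.306e-01  2.039e-01 -0.000e+00  0.000e+00  1.000e-04] [302.21755506 270.46965616 202.27488801] 0.725
```

Request:
apply_moves(
  commands=[-1,-0.13,-0.53,0.2,0,0,0,-1,-0.13,-0.53,0.2,0,0,0,-1,-0.13,-0.53,0.2,0,0,0,-1,-0.13,-0.53,0.2,0,0,0,-1,-0.13,-0.53,0.2,0,0,0],
)

```text
t: 1.35
tcp_pos: [425.5, 3.9, 94.5]
tool_rot: [-0.3, 3.127, -0.0]
wrist_force: [0.9, 0.1, 0.3]
finger_gap: -0.1
gripper_force: 0.0
```

```bash
python3 - <<'E'
from h import *
print(cmd((440,-26,15),191),env.observe()["tcp_pos"],env.observe()["t"])
E
```

```text
[-1.420e-02 -5.350e-02  1.325e-01 -0.000e+00  1.000e-04 -1.000e-04] [425.49309542   3.8986799   94.47041311] 1.35
```

Request:
apply_moves(
  commands=[-1,-0.01,-0.05,0.13,0,0,0,-1,-0.01,-0.05,0.13,0,0,0,-1,-0.01,-0.05,0.13,0,0,0,-1,-0.01,-0.05,0.13,0,0,0,-1,-0.01,-0.05,0.13,0,0,0],
)

```text
t: 1.98
tcp_pos: [437.5, -22.2, 18.4]
tool_rot: [-0.303, 3.125, -0.002]
wrist_force: [-0.2, -0.1, 0.5]
finger_gap: -0.1
gripper_force: 0.0
```

```bash
python3 - <<'E'
from h import *
import cv2
print(env.observe()["tcp_pos"])
im=env.snapshot("scene"); cv2.imwrite("pics/crop3.png",cv2.resize(im[180:330,200:400],None,fx=3.9,fy=3.9,interpolation=cv2.INTER_CUBIC))
s=env.observe();u=np.array([.9816,.1908]);print((s["tcp_pos"][:2]-[542,-5.6])@u,(s["tcp_pos"][:2]-[542,-5.6])@[-.1908,.9816])
E
```

```text
[437.53923101 -22.21947752  18.3549691 ]
-105.72278415656496 3.6255086637225347
```

View pics/crop3.png

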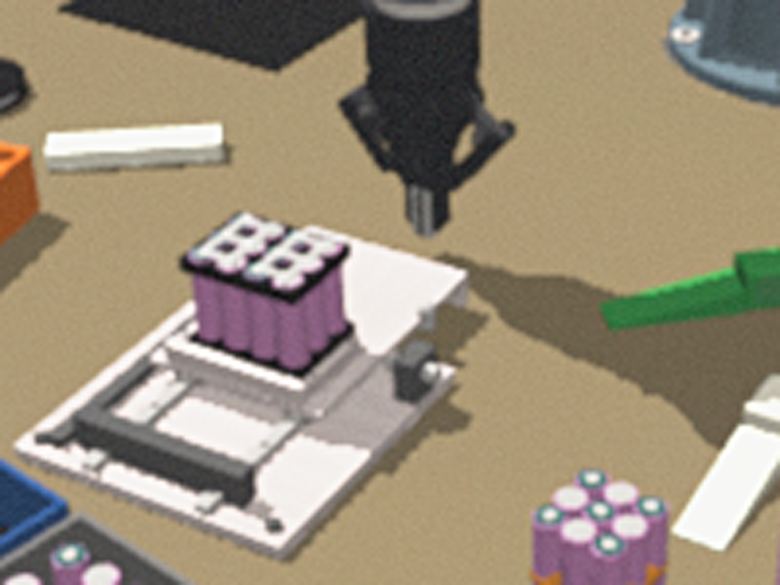

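The closed fingers stand in front of the tray's front panel, in line with it and clear of everything, so I can push.

Request:
apply_moves(
  commands=[-1,-0.035,-0.005,0.004,0,0,0,-1,-0.05,-0.005,0.004,0,0,0,-1,-0.065,-0.005,0.004,0,0,0,-1,-0.08,-0.005,0.004,0,0,0,-1,-0.095,-0.005,0.004,0,0,0],
)

```text
t: 2.65
tcp_pos: [493.3, -14.2, 14.6]
tool_rot: [0.301, -3.127, -0.0]
wrist_force: [-1.0, 0.1, 1.0]
finger_gap: -0.3
gripper_force: 0.6
```

Request:
apply_moves(
  commands=[-1,-0.01,0,0,0,0,0,-1,-0.02,0,0,0,0,0,-1,-0.03,0,0,0,0,0,-1,-0.035,0,0,0,0,0,-1,-0.035,0,0,0,0,0],
)

```text
t: 3.28
tcp_pos: [514.1, -10.5, 14.7]
tool_rot: [-0.301, 3.127, -0.0]
wrist_force: [0.1, -0.6, -0.2]
finger_gap: -0.0
gripper_force: 0.0
```

```bash
python3 - <<'E'
from h import *
s=env.observe();u=np.array([.9816,.1908]);print(s["tcp_pos"],s["wrist_force"],(s["tcp_pos"][:2]-[542,-5.6])@u,(s["tcp_pos"][:2]-[542,-5.6])@[-.1908,.9816])
E
```

```text
[514.11246356 -10.53058638  14.69307144] [ 0.05926642 -0.56389865 -0.15016916] -28.31516164938295 0.48107836259478454
```

Request:
apply_moves(
  commands=[-1,-0.006,0,0,0,0,0,-1,-0.012,0,0,0,0,0,-1,-0.018,0,0,0,0,0,-1,-0.022,0,0,0,0,0,-1,-0.022,0,0,0,0,0],
)

```text
t: 3.9
tcp_pos: [526.9, -7.9, 14.6]
tool_rot: [-0.301, 3.127, 0.0]
wrist_force: [-0.0, 0.2, -0.0]
finger_gap: -0.1
gripper_force: 0.4
```

```bash
python3 - <<'E'
from h import *
import cv2
im=env.snapshot("top"); cv2.imwrite("pics/crop4.png",cv2.resize(im[150:280,230:400],None,fx=4.6,fy=4.6,interpolation=cv2.INTER_CUBIC))
s=env.observe();u=np.array([.9816,.1908]);print(s["tcp_pos"],s["wrist_force"],(s["tcp_pos"][:2]-[542,-5.6])@u,(s["tcp_pos"][:2]-[542,-5.6])@[-.1908,.9816])
E
```

```text
[527.03046118  -7.90626589  14.63724307] [-1.60557131 -0.06186916 -0.38434236] -15.134134835484549 0.5923574081192391
```

View pics/crop4.png

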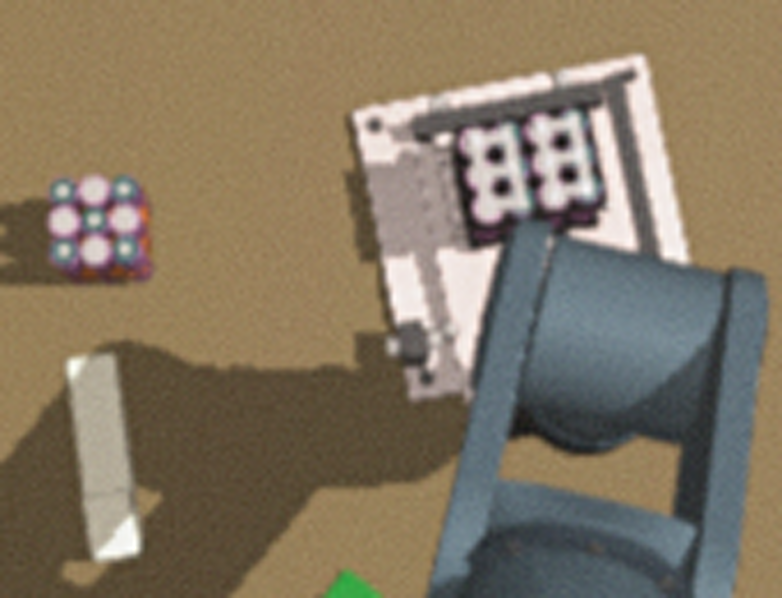

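The tray is nearly or fully home, with its stud at the catch around (445,340). The force is low, so I'll push on gently until the stop can be felt.

Request:
apply_moves(
  commands=[-1,-0.003,0,0,0,0,0,-1,-0.005,0,0,0,0,0,-1,-0.006,0,0,0,0,0,-1,-0.007,0,0,0,0,0,-1,-0.007,0,0,0,0,0],
)

```text
t: 4.58
tcp_pos: [530.7, -7.3, 14.8]
tool_rot: [0.301, -3.127, 0.0]
wrist_force: [-3.0, -0.3, 2.9]
finger_gap: -0.1
gripper_force: 1.5
```

Request:
apply_moves(
  commands=[-1,-0.002,0,0,0,0,0,-1,-0.003,0,0,0,0,0,-1,-0.004,0,0,0,0,0,-1,-0.005,0,0,0,0,0,-1,-0.005,0,0,0,0,0],
)

```text
t: 5.2
tcp_pos: [530.7, -7.1, 14.4]
tool_rot: [0.302, -3.12, -0.0]
wrist_force: [-13.1, -5.4, 12.0]
finger_gap: -0.2
gripper_force: 7.4
```

The TCP stays put at 530.7 with about 14 N, and it sits 11 mm (half a finger) from the home point, so the tray is seated. I'll back off and go to the wedge.

Request:
apply_moves(
  commands=[-1,0.08,0,0,0,0,0,-1,0.08,0,0,0,0,0,-1,0.08,0.1,-0.1,0,0,0,-1,0.08,0.2,-0.2,0,0,0,1,0.08,0.3,-0.2,0,0,0],
)

```text
t: 5.82
tcp_pos: [461.4, 130.1, 126.9]
tool_rot: [-0.297, 3.12, -0.0]
wrist_force: [1.1, 0.6, 0.1]
finger_gap: 16.9
gripper_force: 0.0
```

```bash
python3 - <<'E'
from h import *
import cv2
im=env.snapshot("top"); cv2.imwrite("pics/crop5.png",cv2.resize(im[150:280,230:400],None,fx=4.6,fy=4.6,interpolation=cv2.INTER_CUBIC))
g=(457.2,272.5)
print(cmd((*g,90),189.5),env.observe()["tcp_pos"],env.observe()["wrist_force"])
E
```

```text
[-0.0388  0.2227  0.0651  0.0005  0.0013  0.0045] [459.84414981 136.72877655 128.48812957] [-0.8785892   5.34810731  1.10084201]
```

View pics/crop5.png

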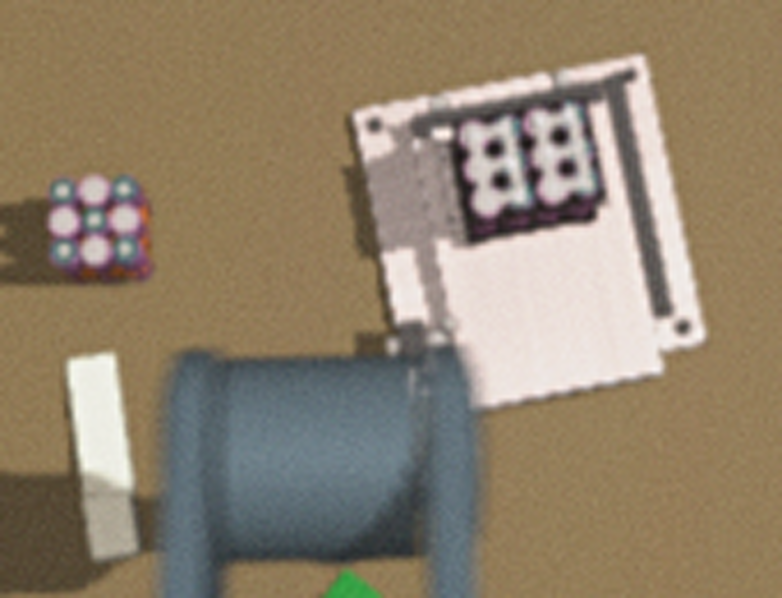

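The tray is home: the front right corner is at crop (662,373) and the pack stands square against the rear. On to the wedge.

Request:
apply_moves(
  commands=[1,-0.02,0.1,0.06,0,0,0.0045,1,-0.03,0.2,0.06,0,0,0.0045,1,-0.03,0.21,0.06,0,0,0.0045,1,-0.03,0.21,0.06,0,0,0.0045,1,-0.03,0.21,0.06,0,0,0.0045],
)

```text
t: 6.5
tcp_pos: [452.8, 255.1, 87.6]
tool_rot: [-0.255, 3.131, -0.0]
wrist_force: [0.0, 0.2, 0.3]
finger_gap: 85.7
gripper_force: 0.0
```

```bash
python3 - <<'E'
from h import *
c=lambda p:((p[0]+.5)/4.6-.5+230,(p[1]+.5)/4.6-.5+150)
R=ray("top",c((662,373)),28);L=ray("top",c((480,408)),28);print(R,L)
th=np.radians(11);u=np.array([np.cos(th),np.sin(th)]);n=np.array([-u[1],u[0]])
print("front vs home",(R[:2]-[542,-5.6])@u,(L[:2]-[542,-5.6])@u,"right edge lat (exp -62)",(R[:2]-[542,-5.6])@n)
# pack front bottom corners: left (470,245), right(598,215) at z~33
for p in [(470,245),(598,217)]:
    q=ray("top",c(p),33)[:2]-[542,-5.6];print(q@u,q@n)
print(cmd((457.2,272.5,7),189.5),env.observe()["tcp_pos"],env.observe()["wrist_force"])
E
```

```text
[553.62050946 -66.64864287  28.        ] [531.9492227   46.60575275  28.        ]
front vs home -0.24162224219622175 0.09521102405007831 right edge lat (exp -62) -62.14430509344977
100.94889304625542 39.47437319904993
103.01420671671806 -42.39536539526901
[-1.180e-02  2.740e-02  1.344e-01 -0.000e+00  1.000e-04 -5.000e-04] [452.80031374 255.1478531   87.61442945] [0.01663614 0.18307148 0.33261229]
```

Request:
apply_moves(
  commands=[1,-0.012,0.0275,0.02,0,0,0,1,-0.012,0.0275,0.08,0,0,0,1,-0.012,0.0275,0.134,0,0,0,1,-0.012,0.0275,0.134,0,0,0,-1,-0.012,0.0275,0.134,0,0,0],
  force=60,
)

```text
t: 7.12
tcp_pos: [457.8, 273.0, 8.2]
tool_rot: [-0.255, 3.13, 0.0]
wrist_force: [0.3, 0.2, 0.5]
finger_gap: 69.7
gripper_force: 0.0
```

Request:
apply_moves(
  commands=[-1,0,0,0,0,0,0,-1,0,0,0,0,0,0,-1,0,0,0,0,0,0,-1,0,0,0,0,0,0,-1,0,0,0,0,0,0],
)

```text
t: 7.75
tcp_pos: [457.6, 273.9, 8.4]
tool_rot: [-0.257, 3.129, 0.001]
wrist_force: [-1.3, -1.0, 6.9]
finger_gap: 29.0
gripper_force: 60.8
```

```bash
python3 - <<'E'
from h import *
s=env.observe();print(s["tcp_pos"],s["wrist_force"],s["finger_gap"],s["gripper_force"])
print(cmd((457.2,272.5,90),189.5))
E
```

```text
[457.63542375 273.91550859   8.4013081 ] [-1.32793026 -1.0217167   6.89127765] 29.018237917638956 60.76232671737671
[ 0.0008 -0.0022 -0.136   0.      0.0004 -0.0003]
```

Gripped at a gap of 29 mm. Next: lift, turn to the tray's yaw and go to just in front of the pack.

Request:
apply_moves(
  commands=[-1,0,0,-0.05,0,0,0,-1,0,0,-0.12,0,0,0,-1,0,0,-0.16,0,0,0,-1,0,0,-0.16,0,0,0,-1,0,0,-0.16,0,0,0],
)

```text
t: 8.38
tcp_pos: [455.7, 273.3, 101.9]
tool_rot: [0.257, -3.129, 0.001]
wrist_force: [0.9, -0.4, -0.5]
finger_gap: 29.2
gripper_force: 59.8
```

```bash
cat >> h.py <<'E'
th=np.radians(11);u=np.array([np.cos(th),np.sin(th)]);n=np.array([-u[1],u[0]]);H=np.array([542,-5.6])
def at(a,l,z): return (*(H+a*u+l*n),z)
def loc():
    s=env.observe();q=s["tcp_pos"][:2]-H;print("along %.1f lat %.1f z %.1f"%(q@u,q@n,s["tcp_pos"][2]),"F",(s["wrist_force"][:2]@u).round(1),(s["wrist_force"][:2]@n).round(1),s["wrist_force"][2].round(1),"grip",s["gripper_force"].round(1),s["finger_gap"].round(1),"t",s["t"])
E
python3 - <<'E'
from h import *
loc();print(cmd(at(-55,-0.7,95),191),(cmd(at(-55,-.7,105),191)*600).round(0))
E
```

```text
Traceback (most recent call last):
  File "h.py", line 23, in loc
    s=env.observe();q=s["tcp_pos"][:2]-H;print("along %.1f lat %.1f z %.1f"%(q@u,q@n,s["tcp_pos"][2]),"F",(s["wrist_force"][:2]@u).round(1),(s["wrist_force"][:2]@n).round(1),s["wrist_force"][2].round(1),"grip",s["gripper_force"].round(1),s["finger_gap"].round(1),"t",s["t"])
                                                                                                                                                                                                                  ^^^^^^^^^^^^^^^^^^^^^^^^
AttributeError: 'float' object has no attribute 'round'
```

```bash
sed -i 's/s\["gripper_force"\].round(1),s\["finger_gap"\].round(1)/round(s["gripper_force"],1),round(s["finger_gap"],1)/' h.py
python3 - <<'E'
from h import *
loc();print(cmd(at(-55,-0.7,95),191))
E
```

```text
along -31.5 lat 290.3 z 101.9 F 0.9 -0.6 -0.5 grip 59.8 29.2 t 8.375
[ 2.550e-02 -4.858e-01  1.170e-02 -0.000e+00 -3.000e-04 -4.500e-03]
```

Request:
apply_moves(
  commands=[-1,0.03,-0.09,0.012,0,0,-0.0045,-1,0.03,-0.18,0.012,0,0,-0.0045,-1,0.0255,-0.27,0.012,0,0,-0.0045,-1,0.0255,-0.36,0.012,0,0,-0.0045,-1,0.0255,-0.42,0.012,0,0,-0.0045],
)

```text
t: 9.0
tcp_pos: [481.5, 20.4, 94.2]
tool_rot: [0.299, -3.125, -0.001]
wrist_force: [0.3, 1.1, -0.9]
finger_gap: 29.3
gripper_force: 59.9
```

Request:
apply_moves(
  commands=[-1,0,-0.03,0,0,0,0,-1,0,-0.05,0,0,0,0,-1,0,-0.06,0,0,0,0,-1,0,-0.065,0,0,0,0,-1,0,-0.065,0,0,0,0],
)

```text
t: 9.62
tcp_pos: [490.0, -15.3, 95.8]
tool_rot: [0.302, -3.127, -0.0]
wrist_force: [0.8, -0.0, -1.1]
finger_gap: 28.9
gripper_force: 59.9
```

```bash
python3 - <<'E'
from h import *
loc();print(cmd(at(-55,-0.7,45),191))
E
```

```text
along -52.9 lat 0.4 z 95.8 F 0.8 -0.2 -1.1 grip 59.9 28.9 t 9.625
[ 0.0034 -0.0019  0.0847  0.     -0.      0.0001]
```

Request:
apply_moves(
  commands=[-1,0.003,-0.002,0.03,0,0,0,-1,0.003,-0.002,0.06,0,0,0,-1,0.003,-0.002,0.08,0,0,0,-1,0.003,-0.002,0.0845,0,0,0,-1,0.003,-0.002,0.0845,0,0,0],
)

```text
t: 10.25
tcp_pos: [488.7, -17.3, 45.3]
tool_rot: [-0.302, 3.127, -0.0]
wrist_force: [-0.2, 0.2, -0.5]
finger_gap: 28.6
gripper_force: 59.9
```

```bash
python3 - <<'E'
from h import *
import cv2
loc();im=env.snapshot("scene"); cv2.imwrite("pics/crop6.png",cv2.resize(im[190:320,210:370],None,fx=4.6,fy=4.6,interpolation=cv2.INTER_CUBIC))
print("pred tip px",[ (proj("scene",at(-55+112.4,-.7+d,36))-[210,190])*4.6 for d in(-15,15)])
E
```

```text
along -54.6 lat -1.3 z 45.3 F -0.2 0.3 -0.5 grip 59.9 28.6 t 10.25
pred tip px [array([265.90044896, 330.9152793 ]), array([313.3312011 , 346.26235255])]
```

View pics/crop6.png

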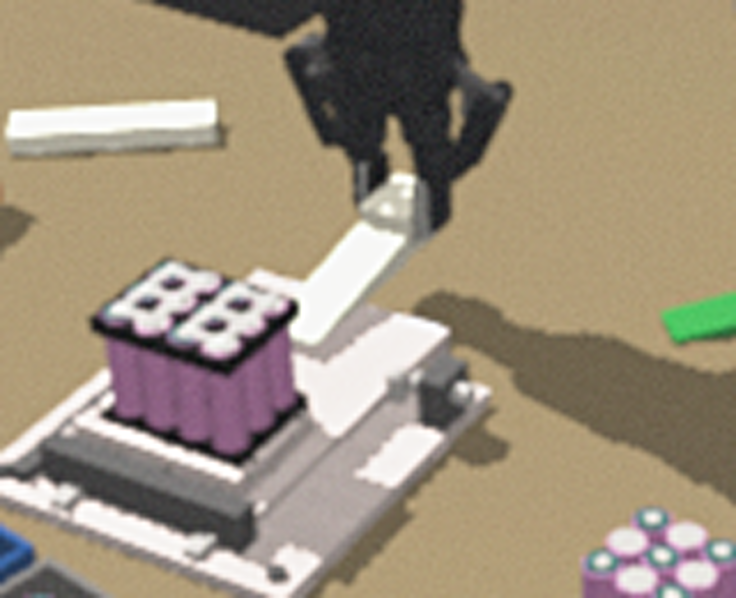

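The wedge hangs level over the tray floor in front of the pack. Its left tip corner is at (308,346) against a predicted (313,346). I'll lower it onto the floor.

Request:
apply_moves(
  commands=[-1,0,0.001,0.005,0,0,0,-1,0,0.001,0.01,0,0,0,-1,0,0.001,0.013,0,0,0,-1,0,0.001,0.0145,0,0,0,-1,0,0.001,0.0145,0,0,0],
)

```text
t: 10.92
tcp_pos: [488.3, -16.8, 36.5]
tool_rot: [0.301, -3.127, 0.0]
wrist_force: [-0.1, -0.0, -0.0]
finger_gap: 28.9
gripper_force: 60.1
```

```bash
python3 - <<'E'
from h import *
loc()
E
```

```text
along -54.8 lat -0.7 z 36.5 F -0.2 -0.0 -0.0 grip 60.1 28.9 t 10.925
```

Not touching yet; I'll lower in small steps.

Request:
apply_moves(
  commands=[-1,0,0,0.001,0,0,0,-1,0,0,0.002,0,0,0,-1,0,0,0.002,0,0,0,-1,0,0,0.002,0,0,0,-1,0,0,0.002,0,0,0],
)

```text
t: 11.55
tcp_pos: [488.4, -16.9, 36.0]
tool_rot: [0.302, -3.127, 0.0]
wrist_force: [-5.7, 0.3, 9.5]
finger_gap: 28.7
gripper_force: 61.3
```

Request:
apply_moves(
  commands=[-1,0,0,0.001,0,0,0,-1,0,0,0.002,0,0,0,-1,0,0,0.002,0,0,0,-1,0,0,0.002,0,0,0,-1,0,0,0.002,0,0,0],
)

```text
t: 12.18
tcp_pos: [488.1, -16.9, 35.1]
tool_rot: [0.302, -3.126, 0.0]
wrist_force: [-9.4, -0.4, 14.5]
finger_gap: 29.2
gripper_force: 62.0
```

Request:
apply_moves(
  commands=[-1,0,0,-0.0015,0,0,0,-1,-0.015,0,-0.0015,0,0,0,-1,-0.035,0,-0.0015,0,0,0,-1,-0.055,0,-0.0015,0,0,0,-1,-0.075,0,-0.0015,0,0,0],
)

```text
t: 12.8
tcp_pos: [531.1, -8.7, 36.2]
tool_rot: [0.302, -3.123, 0.001]
wrist_force: [-14.6, -3.2, 20.8]
finger_gap: 28.5
gripper_force: 62.9
```

```bash
python3 - <<'E'
from h import *
loc()
E
```

```text
along -11.3 lat -0.9 z 36.2 F -14.9 -0.3 20.8 grip 62.9 28.5 t 12.8
```

Request:
apply_moves(
  commands=[-1,0,0,-0.001,0,0,0,-1,0,0,-0.002,0,0,0,-1,0,0,-0.002,0,0,0,-1,0,0,-0.002,0,0,0,-1,0,0,-0.002,0,0,0],
)

```text
t: 13.42
tcp_pos: [532.8, -8.3, 36.3]
tool_rot: [-0.301, 3.127, -0.0]
wrist_force: [0.3, 0.5, 2.1]
finger_gap: 29.1
gripper_force: 60.3
```

```bash
python3 - <<'E'
from h import *
import cv2
loc();s=env.observe();print(s["ft_torque"],s["tool_rot"])
im=env.snapshot("scene"); cv2.imwrite("pics/crop7.png",cv2.resize(im[190:320,210:370],None,fx=4.6,fy=4.6,interpolation=cv2.INTER_CUBIC))
E
```

```text
along -9.6 lat -0.8 z 36.3 F 0.4 0.5 2.1 grip 60.3 29.1 t 13.425
[ 0.00231657 -0.26557601 -0.02383586] [-3.01085941e-01  3.12652030e+00 -2.40035067e-04]
```

View pics/crop7.png

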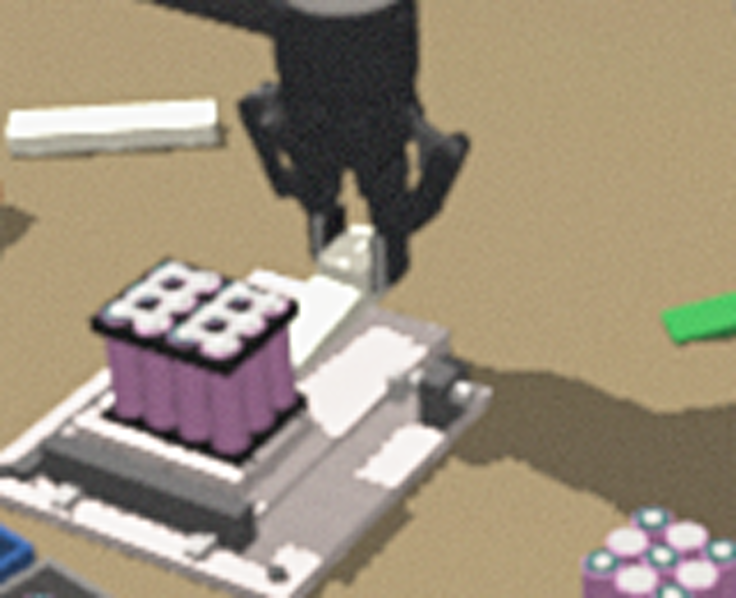

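The wedge lies flat on the tray with 2 N on the floor and its tip is at the pack's front edge. I'll save a reference picture of the pack and then push under it slowly.

```bash
python3 - <<'E'
from h import *
import cv2
cv2.imwrite("pics/ref.png",env.snapshot("scene"))
E
```

Request:
apply_moves(
  commands=[-1,-0.01,0,0,0,0,0,-1,-0.018,0,0,0,0,0,-1,-0.025,0,0,0,0,0,-1,-0.03,0,0,0,0,0,-1,-0.03,0,0,0,0,0],
)

```text
t: 14.15
tcp_pos: [548.5, -4.8, 36.3]
tool_rot: [0.302, -3.123, -0.0]
wrist_force: [-6.5, -1.5, 11.3]
finger_gap: 28.9
gripper_force: 61.5
```

```bash
cat >> h.py <<'E'
def packshift(name):
    import cv2
    a=cv2.imread("pics/ref.png",0);im=env.snapshot("scene");cv2.imwrite(f"pics/{name}.png",im);b=cv2.cvtColor(im,cv2.COLOR_BGR2GRAY)
    W=np.eye(2,3,dtype=np.float32);f=lambda i:i[246:272,230:276].astype(np.float32)
    cc,W=cv2.findTransformECC(f(a),f(b),W,cv2.MOTION_TRANSLATION,(3,200,1e-6),None,1)
    print("pack top shift px",W[:,2],"cc",cc)
    c=at(135,0,100);J=lambda v:proj("scene",np.array(c)+v)-proj("scene",c)
    U=np.array([*u,0]);s1=J(U)                      # 1 mm slide
    # 1 mm front lift: pivot at rear bottom, tilt 1/62 rad -> top moves back 72/62, centre up .5
    s2=J(U*74/62+np.array([0,0,.5]))
    print("slide/mm",s1,"lift/mm",s2,"solve (slide,lift)",np.linalg.solve(np.c_[s1,s2],W[:,2]))
E
python3 - <<'E'
from h import *
loc();packshift("p1")
E
```

```text
along 6.5 lat -0.5 z 36.3 F -6.7 -0.3 11.3 grip 61.5 28.9 t 14.15
pack top shift px [-0.0174042   0.00079046] cc 0.9938002553135558
slide/mm [-0.27228369  0.22030572] lift/mm [-0.34647242  0.07455128] solve (slide,lift) [-0.01826912  0.06458981]
```

Request:
apply_moves(
  commands=[-1,-0.003,0,-0.0007,0,0,0,-1,-0.006,0,-0.0007,0,0,0,-1,-0.009,0,-0.0007,0,0,0,-1,-0.012,0,-0.0007,0,0,0,-1,-0.012,0,-0.0007,0,0,0],
)

```text
t: 14.82
tcp_pos: [553.4, -3.6, 36.3]
tool_rot: [0.302, -3.118, -0.001]
wrist_force: [-13.3, -2.2, 16.9]
finger_gap: 28.9
gripper_force: 62.1
```

```bash
python3 - <<'E'
from h import *
loc();packshift("p2")
E
```

```text
along 11.6 lat -0.2 z 36.3 F -13.5 0.4 16.9 grip 62.1 28.9 t 14.825
pack top shift px [-0.7365807   0.59967405] cc 0.9802695973868525
slide/mm [-0.27228369  0.22030572] lift/mm [-0.34647242  0.07455128] solve (slide,lift) [ 2.72809942 -0.01799924]
```

The pack has slid back about 2.7 mm to the fence and isn't lifted yet. Pushing on.

Request:
apply_moves(
  commands=[-1,-0.004,0,-0.0007,0,0,0,-1,-0.008,0,-0.0007,0,0,0,-1,-0.012,0,-0.0007,0,0,0,-1,-0.015,0,-0.0007,0,0,0,-1,-0.015,0,-0.0007,0,0,0],
)

```text
t: 15.5
tcp_pos: [561.7, -1.8, 36.3]
tool_rot: [0.302, -3.117, -0.001]
wrist_force: [-15.7, -2.1, 13.8]
finger_gap: 29.1
gripper_force: 61.9
```

```bash
python3 - <<'E'
from h import *
loc();packshift("p3")
E
```

```text
along 20.0 lat 0.0 z 36.3 F -15.8 1.0 13.8 grip 61.9 29.1 t 15.5
pack top shift px [-1.432894   0.9543499] cc 0.9536043184826118
slide/mm [-0.27228369  0.22030572] lift/mm [-0.34647242  0.07455128] solve (slide,lift) [3.99480272 0.99625354]
```

Request:
apply_moves(
  commands=[-1,-0.004,0,-0.0004,0,0,0,-1,-0.008,0,-0.0004,0,0,0,-1,-0.012,0,-0.0004,0,0,0,-1,-0.014,0,-0.0004,0,0,0,-1,-0.014,0,-0.0004,0,0,0],
)

```text
t: 16.18
tcp_pos: [570.1, -0.1, 36.3]
tool_rot: [0.302, -3.117, -0.001]
wrist_force: [-14.0, -1.5, 11.0]
finger_gap: 28.8
gripper_force: 61.5
```

```bash
python3 - <<'E'
from h import *
import cv2
loc();packshift("p4")
im=cv2.imread("pics/p4.png");cv2.imwrite("pics/crop8.png",cv2.resize(im[225:305,220:320],None,fx=7.2,fy=7.2,interpolation=cv2.INTER_CUBIC))
print([((proj("scene",at(100,l,28))-[220,225])*7.2).round() for l in (-41,41)])
E
```

```text
along 28.7 lat 0.0 z 36.3 F -14.0 1.2 11.0 grip 61.5 28.8 t 16.175
pack top shift px [-1.8366151  1.0653274] cc 0.9213586426702015
slide/mm [-0.27228369  0.22030572] lift/mm [-0.34647242  0.07455128] solve (slide,lift) [4.14387671 2.04433315]
[array([209., 329.]), array([414., 399.])]
```

View pics/crop8.png

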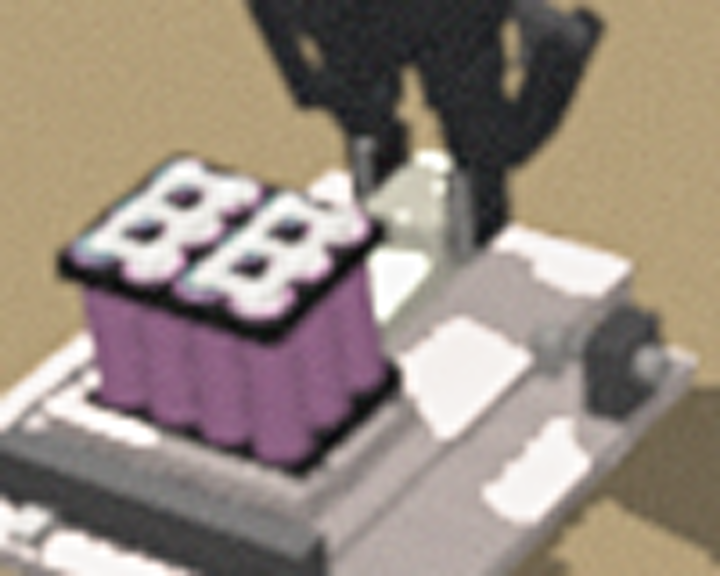

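The pack is tilted slightly, its front edge raised, with the wedge under it, gripped and flat. The lift is estimated at 2.0 mm from the image and 3.2 mm from geometry. A small extra push of about 3.5 mm should centre it in the allowed band.

Request:
apply_moves(
  commands=[-1,-0.003,0,0,0,0,0,-1,-0.006,0,0,0,0,0,-1,-0.006,0,0,0,0,0,-1,-0.006,0,0,0,0,0,-1,-0.006,0,0,0,0,0],
)

```text
t: 16.85
tcp_pos: [573.8, 0.6, 36.3]
tool_rot: [0.301, -3.118, -0.001]
wrist_force: [-12.7, -2.0, 10.5]
finger_gap: 28.7
gripper_force: 61.4
```

Request:
apply_moves(
  commands=[-1,0,0,0,0,0,0,-1,0,0,0,0,0,0,-1,0,0,0,0,0,0,-1,0,0,0,0,0,0,-1,0,0,0,0,0,0],
)

```text
t: 17.48
tcp_pos: [573.9, 0.6, 36.3]
tool_rot: [0.302, -3.118, -0.001]
wrist_force: [-12.4, -2.3, 10.5]
finger_gap: 29.2
gripper_force: 61.4
```

```bash
python3 - <<'E'
from h import *
loc();packshift("p5");s=env.observe();print((Rn.from_rotvec(s["tool_rot"]).as_matrix()[:,2]).round(4))
E
```

```text
along 32.5 lat 0.0 z 36.3 F -12.6 0.1 10.5 grip 61.4 29.2 t 17.475
pack top shift px [-2.0454535  1.1254804] cc 0.900335639101425
slide/mm [-0.27228369  0.22030572] lift/mm [-0.34647242  0.07455128] solve (slide,lift) [4.23797115 2.57314315]
[-0.009  0.    -1.   ]
```

```bash
python3 -c "
from workcell import env
print(env.hand_in())"
```

```text
the job is handed in; nothing more can be done
None
```

I handed the job in at about 17.5 s, but the system gave no verdict. The tray is home on its catch, and the gripped wedge is under the pack, with the front edge up an estimated 2.6 mm (image) to 3.8 mm (geometry).

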